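# Draw out the finished rack and send the next one home

### The job

On the sample loader, first hook a fingertip behind the lip of the blue rack's carrier and draw it fully out to its stop; then push the yellow rack's carrier by its lip fully home. Touch these carriers only at their lips, pinch and lift nothing, and leave the tubes, the green carrier and the loose things beside the loader as they are.

Things in the scene. Friction and masses are not known exactly. Their poses are not given: they have to be found in the camera images.
- dock: white loader bed fixed to the bench, 330 x 280 mm, 20 mm high, with a block 75 mm high along its far edge. Origin at bench level below the row of lips as they stand when home; x points away from the robot along the lanes, y to the left across them; turned by up to 0.25 rad. Three lanes 85 mm apart (colours in any order) hold captive carriers that slide along x only and cannot be lifted.
- blue_carrier (a joint): how far the blue carrier is drawn out of its lane towards the robot (the bed's -x), m: 0 = fully home against its inner stop, 0.12 = fully out against its outer stop. Slides with about 2.5 N of friction (plus 8 N per m/s) and stays where it is left.
- blue_lip: rear half of the blue lip, the upright plate at the robot end of the blue carrier: the whole lip is 56 mm wide, 6 mm thick (3 mm each half) and 62 mm high, its top edge 95 mm above the bench. Origin at the middle of the lip's top edge, mid-thickness; axes as the bed's. Behind it (+x) is an open gap 53 mm long, 58 mm wide and 61 mm deep below the lip's top, then the rack.
- blue_face: front half of the blue lip, facing the robot (-x); same origin and axes as the rear half, its edges 2 to 3 mm lower and narrower. This is the surface to push on.
- blue_rack: blue tube rack fixed on the blue carrier behind the gap, 128 x 40 x 46 mm, with five red-capped tubes whose tops stand 108 mm above the bench. Origin at the middle of its underside's robot-side edge, 56 mm behind the lip's origin and 34 mm above the bench; runs to +x.
- yellow_carrier (a joint): how far the yellow carrier is drawn out of its lane towards the robot (the bed's -x), m: 0 = fully home against its inner stop, 0.12 = fully out against its outer stop. Slides with about 2.5 N of friction (plus 8 N per m/s) and stays where it is left.
- yellow_lip: rear half of the yellow lip, the upright plate at the robot end of the yellow carrier: the whole lip is 56 mm wide, 6 mm thick (3 mm each half) and 62 mm high, its top edge 95 mm above the bench. Origin at the middle of the lip's top edge, mid-thickness; axes as the bed's. Behind it (+x) is an open gap 53 mm long, 58 mm wide and 61 mm deep below the lip's top, then the rack.
- yellow_face: front half of the yellow lip, facing the robot (-x); same origin and axes as the rear half, its edges 2 to 3 mm lower and narrower. This is the surface to push on.
- yellow_rack: yellow tube rack fixed on the yellow carrier behind the gap, 128 x 40 x 46 mm, with five red-capped tubes whose tops stand 108 mm above the bench. Origin at the middle of its underside's robot-side edge, 56 mm behind the lip's origin and 34 mm above the bench; runs to +x.
- green_carrier (a joint): how far the green carrier is drawn out of its lane towards the robot (the bed's -x), m: 0 = fully home against its inner stop, 0.12 = fully out against its outer stop. Slides with about 2.5 N of friction (plus 8 N per m/s) and stays where it is left.
- green_lip: rear half of the green lip, the upright plate at the robot end of the green carrier: the whole lip is 56 mm wide, 6 mm thick (3 mm each half) and 62 mm high, its top edge 95 mm above the bench. Origin at the middle of the lip's top edge, mid-thickness; axes as the bed's. Behind it (+x) is an open gap 53 mm long, 58 mm wide and 61 mm deep below the lip's top, then the rack.
- green_face: front half of the green lip, facing the robot (-x); same origin and axes as the rear half, its edges 2 to 3 mm lower and narrower. This is the surface to push on.
- green_rack: green tube rack fixed on the green carrier behind the gap, 128 x 40 x 46 mm, with five red-capped tubes whose tops stand 108 mm above the bench. Origin at the middle of its underside's robot-side edge, 56 mm behind the lip's origin and 34 mm above the bench; runs to +x.
- reagent: bystander: loose white bottle with a blue cap, 44 mm across, 90 mm high; origin under its centre
- jar: bystander: loose white jar with an orange cap, 54 mm across, 65 mm high; origin under its centre
- spare_rack: bystander: loose white tube rack, 110 x 40 mm, 45 mm high, 81 mm with its red-capped tubes; origin under its centre

How it is judged (in metres and radians):
On the way, in this order (a step that is already met when the one before it is completed fails the run):
1. the blue carrier is drawn fully out (value of joint blue_carrier above 0.114 m), for 0.2 s.
2. the yellow carrier is pushed fully home (value of joint yellow_carrier below 0.005 m), for 0.2 s.
At the end, for the whole second after the job is handed in: blue carrier at its outer stop within 6 mm (joint above 0.114 m), yellow carrier home within 5 mm, green carrier within 8 mm and the loose things within 15 mm of where they stood and upright, everything at rest (value of joint blue_carrier above 0.114 m and value of joint yellow_carrier below 0.005 m and distance of green_lip from where it was at the start of the episode below 0.008 m and velocity of joint blue_carrier between -0.01 and 0.01 m/s and velocity of joint yellow_carrier between -0.01 and 0.01 m/s and velocity of joint green_carrier between -0.01 and 0.01 m/s and distance of each of reagent, jar, spare_rack from where it was at the start of the episode below 0.015 m and angle between each of reagent, jar, spare_rack's own z axis and vertical below 0.25 rad); the robot touches nothing.
It fails at once if a rack or its tubes were pushed on (contact force between the fingers and blue_rack above 3 N or contact force between the fingers and yellow_rack above 3 N or contact force between the fingers and green_rack above 3 N).
It fails at once if a lip was pinched ((contact force between the fingers and blue_lip above 1.5 N and contact force between the fingers and blue_face above 1.5 N) or (contact force between the fingers and yellow_lip above 1.5 N and contact force between the fingers and yellow_face above 1.5 N) or (contact force between the fingers and green_lip above 1.5 N and contact force between the fingers and green_face above 1.5 N)).
It fails at once if the green carrier was shifted by more than 8 mm (distance of green_lip from where it was at the start of the episode above 0.008 m).
It fails at once if a loose bystander was shifted by more than 15 mm, lifted or tipped (distance of any of reagent, jar, spare_rack from where it was at the start of the episode above 0.015 m or angle between any of reagent, jar, spare_rack's own z axis and vertical above 0.25 rad).
It also fails if it takes over 43 s, if anything falls off the work surface, if the arm or the gripper's body presses on something with over 40 N, if the wrist force passes 120 N, or if a joint passes its speed limit or range.

### The arm

A 6-joint arm with a two-finger parallel gripper is mounted at the origin on the work surface. World frame = base frame: x ahead of the robot, y to its left, z up, the work surface at z = 0. Lengths are in mm, angles in rad, forces in N, time in s.
With the tool pointing down it reaches from about 350 to 950 mm from the base axis. Payload 17.4 kg.
Tool frame: the origin (TCP) lies on the centre line of the jaws, within the pads' length; the fingertips stand 25 mm ahead of it and the grasp point (between the pads) lies 6 mm ahead of it; y points along the fingers, z is the direction in which the jaws open and shut, and the axes are right-handed (so a half turn about y gives the same grasp; the last joint's range is limited). The gripper opens to 93 mm and grips with 3 to 60 N. Pads are 15 mm wide; open, the fingers measure 128 mm over their backs; the gripper's body (75 mm by 188 mm) begins 65 mm behind the grasp point.
Start: joints at [1.149, 0.116, 1.442, -0, 1.584, -0.038], TCP at [252.76, 625.895, 243.646] pointing down, gripper open.
Joint ranges: [-2.83, 2.83], [-0.83, 2.19], [0.07, 2.5], [-1.14, 4.28], [0.01, 3], [-2.97, 2.97]. Speed limits (rad/s): [1.89, 1.89, 2.22, 3.14, 3.14, 3.14].

### API

Orientations are given as a unit quaternion [x, y, z, w].
In Python, from workcell import robot gives the robot as it stands. Calls block until the motion is done:
- robot.goto(position, orientation): joint-space move of the TCP to a pose.
- robot.line_to(position, ori=None, speed=150, f_stop=None): straight line of the TCP; ori=None keeps the orientation; speed is the mean speed in mm/s. With f_stop (N) it stops when the force on the tool has changed by that much, and returns True; else False.
- robot.set_joints(angles): joint-space move.
- robot.grip(opening, f_grip=None): opening from 0.0 (shut) to 1.0 (fully open); f_grip is the grip in N (None keeps the last); returns when the fingers have stopped.
- robot.hold(seconds).
- robot.ik(position, orientation): joint angles nearest the present ones, or None.
- robot.get_state(): the state.
- robot.camera(name): name is "scene" or "side" or "wrist"; returns (picture, depth): 384x512x3 uint8, red, green, blue; 384x512 float32, mm along the optical axis (not along the pixel's ray), 0 where there is no reading.
- robot.camera_params(name): a dict with "intrinsics" (3x3 intrinsics, pixels), "world_to_cam" (4x4, takes a point from world to camera coordinates); the wrist camera has in their place "hand_eye" (4x4, takes a point from camera to tool coordinates, whose origin is the TCP and whose axes are the tool frame's). Camera axes: x right, y up, looking along -z (the intrinsics and any distortion apply to the point x, -y, -z); pixel columns grow to the right and rows downward; lengths in mm; the calibration is good to about 2 mm. A picture is of the moment at which its call begins: read the wrist's pose just before it. camera_params takes no time and is no camera call.
A pose or a line that the arm cannot do raises robot.PlanningError and nothing moves.
- robot.hand_in(): hands the job in, once; it reports no verdict.
Trained networks look in the newest picture that a camera, given by its name, has taken for a name from the list of things; names that differ only in an ending like _2 or _b are one class to them, and where a whole thing is asked for, a point or a joint stands for the part that bears it (a point fixed in the world has none). Each returns a list of dicts, best first, with "score" (0 to 1); they miss things now and then, are a little off and sometimes report something else, mostly with a low value. They report only what shows in the picture. A call takes as long as a camera call.
- robot.look_for(camera, query): "extent" ([left, top, right, bottom] in pixels, round what is visible of it).
- robot.silhouettes(camera, query): "pixels" (384x512 bool, what is visible of it) and "extent" ([left, top, right, bottom] in pixels, round what is visible of it).
- robot.spot_point(camera, query): "xy" ([column, row] in pixels: a listed point, or the origin of a listed thing).
The state is a dict: "time": time; "q": joint angles; "qvel": joint speeds; "joint_efforts": joint torques, N m; "position": TCP position; "tool_rot": TCP orientation; "wrist_force": force on the tool from outside, world axes, zero at the start; "ft_torque": the same for the moment, N m; "opening": opening from 0.0 (shut) to 1.0 (fully open).
Only numpy, scipy, OpenCV 4.12 (cv2) and the standard library are available. Lean on these libraries where they do the work, as an engineer would, in place of code of your own. Each camera call takes 0.05 s, during which the arm holds its last target.

## Working session

There is one attempt and no reset: what is moved stays moved. The work goes in short steps, each a Python script; the robot and the scene stay as the last script left them, time stands still between calls to the robot, and variables do not carry over. Pictures are saved under pics/ and viewed, and the job is handed in when it is done.

```bash
ls; mkdir -p pics; python3 - <<'E'
from workcell import robot
import cv2,numpy as np
s=robot.get_state();print(s['time'],s['position'],s['tool_rot'],s['opening'])
a=[]
for c in("scene","side"):
    p,d=robot.camera(c);np.savez('/tmp/'+c,p=p,d=d);a.append(p)
    P=robot.camera_params(c);print(c,P)
    for n in ["blue_lip","yellow_lip","green_lip","blue_rack","yellow_rack","green_rack"]:
        r=robot.spot_point(c,n);print(n,[(x['xy'],round(x['score'],2)) for x in r[:2]])
    cv2.imwrite(f'pics/{c}0.png',p[:,:,::-1])
print(robot.camera_params("wrist"))
print(robot.get_state()['time'])
E
```

```text
pics
0.0 [252.70917972 625.7372326  242.9357723 ] [ 0.6944998  -0.13496786  0.13479258 -0.69374683] 1.0023755249630315
scene {'intrinsics': array([[463.01105657,   0.        , 258.20354917],
       [  0.        , 463.01105657, 193.78547724],
       [  0.        ,   0.        ,   1.        ]]), 'world_to_cam': array([[ 8.30661803e-01,  5.56773264e-01,  2.12183565e-03,
        -5.05761749e+02],
       [-4.23522138e-01,  6.29378623e-01,  6.51545507e-01,
         2.00583707e+02],
       [ 3.61427681e-01, -5.42112610e-01,  7.58606584e-01,
        -1.25544146e+03],
       [ 0.00000000e+00,  0.00000000e+00,  0.00000000e+00,
         1.00000000e+00]])}
blue_lip [([240.6, 199.0], 0.9)]
yellow_lip [([192.9, 206.8], 0.86)]
green_lip [([253.3, 168.8], 0.67)]
blue_rack [([261.1, 228.1], 0.76)]
yellow_rack [([215.1, 240.7], 0.84)]
green_rack [([274.4, 197.3], 0.84)]
side {'intrinsics': array([[496.64704346,   0.        , 251.66665584],
       [  0.        , 496.64704346, 186.26259593],
       [  0.        ,   0.        ,   1.        ]]), 'world_to_cam': array([[ 7.89939101e-01, -6.13115117e-01, -9
[... 360 characters left out ...]
0.54)]
green_lip [([219.4, 188.0], 0.4)]
blue_rack [([268.7, 221.4], 0.95)]
yellow_rack [([274.0, 255.7], 0.89)]
green_rack [([241.3, 198.4], 0.72), ([219.2, 189.9], 0.43)]
{'intrinsics': array([[315.63495785,   0.        , 256.68680104],
       [  0.        , 315.63495785, 189.94007415],
       [  0.        ,   0.        ,   1.        ]]), 'hand_eye': array([[-8.29702753e-05, -9.65513070e-01, -2.60354575e-01,
        -7.31601541e+01],
       [ 1.19603787e-03,  2.60354294e-01, -9.65512409e-01,
        -1.40569876e+02],
       [ 9.99999281e-01, -3.91502761e-04,  1.13318853e-03,
        -5.36622468e-01],
       [ 0.00000000e+00,  0.00000000e+00,  0.00000000e+00,
         1.00000000e+00]])}
0.7
```

View pics/scene0.png

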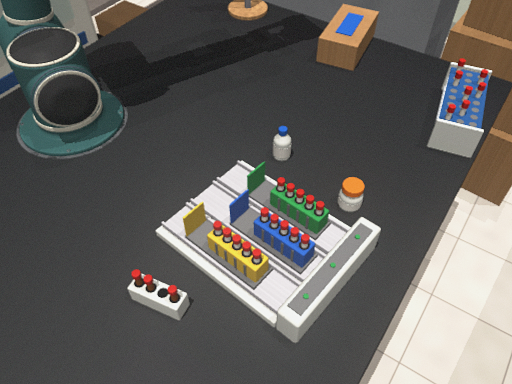

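View pics/side0.png

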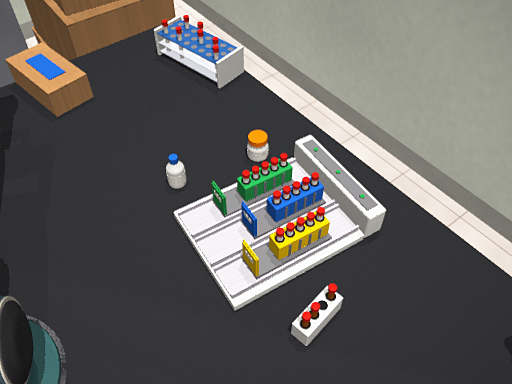

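```bash
cat > h.py <<'E'
import numpy as np
from workcell import robot
def world(c,uv,z):
    P=robot.camera_params(c);K=P['intrinsics'];W=P['world_to_cam'];R=W[:3,:3];t=W[:3,3]
    r=np.array([(uv[0]-K[0,2])/K[0,0],-(uv[1]-K[1,2])/K[1,1],-1.]);d=R.T@r;o=-R.T@t
    return o+d*(z-o[2])/d[2]
def proj(c,p):
    P=robot.camera_params(c);K=P['intrinsics'];W=P['world_to_cam'];q=W[:3,:3]@np.asarray(p,float)+W[:3,3]
    return np.array([K[0,2]+K[0,0]*q[0]/-q[2],K[1,2]-K[1,1]*q[1]/-q[2]])
def cloud(c,d):
    P=robot.camera_params(c);K=P['intrinsics'];W=P['world_to_cam']
    v,u=np.mgrid[:d.shape[0],:d.shape[1]]
    q=np.stack([(u-K[0,2])/K[0,0]*d,-(v-K[1,2])/K[1,1]*d,-d],-1)
    return (q-W[:3,3])@W[:3,:3]
E
python3 - <<'E'
from h import *
S={'scene':dict(bl=(240.6,199),yl=(192.9,206.8),gl=(253.3,168.8),br=(261.1,228.1),yr=(215.1,240.7),gr=(274.4,197.3)),
'side':dict(bl=(249.7,211.9),yl=(250.8,247.2),gl=(219.4,188),br=(268.7,221.4),yr=(274,255.7),gr=(241.3,198.4))}
for c in S:
    for n,u in S[c].items(): print(c,n,world(c,u,95 if n[1]=='l' else 34).round(1))
for c in S:
    d=np.load(f'/tmp/{c}.npz')['d'];C=cloud(c,d);h=C[...,2]
    print(c,(d>0).mean(),[C[int(u[1]),int(u[0])].round(0) for u in S[c].values()])
E
```

```text
scene bl [590. -37.  95.]
scene yl [ 521.8 -107.7   95. ]
scene gl [563.4  48.3  95. ]
scene br [641.3 -37.5  34. ]
scene yr [ 580.3 -117.4   34. ]
scene gr [618.8  50.   34. ]
side bl [576.4 -38.6  95. ]
side yl [ 524.4 -109.6   95. ]
side gl [565.   54.1  95. ]
side br [621.7 -47.3  34. ]
side yr [ 574.1 -123.3   34. ]
side gr [613.8  42.5  34. ]
scene 0.99603271484375 [array([586., -33.,  88.]), array([481., -71.,  32.]), array([520., 110.,  20.]), array([658., -64.,  77.]), array([ 602., -141.,   82.]), array([632.,  26.,  68.])]
side 0.9960683186848959 [array([577., -36.,  95.]), array([552., -70.,  25.]), array([607., 124.,   2.]), array([620., -47.,  36.]), array([ 576., -122.,   33.]), array([613.,  42.,  37.])]
```

The scene view shows the loader lips: yellow at (194,218), blue at (240,206) and green at (257,176). The bottle and jar sit on the far/left side, and the spare rack is on the near/right side. Next I'll refine the lip positions with the depth clouds.

```bash
python3 - <<'E'
from h import *
import cv2
for c in('scene','side'):
    z=np.load(f'/tmp/{c}.npz');p,d=z['p'],z['d'];C=cloud(c,d)
    hsv=cv2.cvtColor(p,cv2.COLOR_RGB2HSV)
    for n,(a,b) in dict(blue=(105,125),yellow=(20,32),green=(50,80)).items():
        m=(hsv[...,0]>=a)&(hsv[...,0]<=b)&(hsv[...,1]>110)&(hsv[...,2]>40)&(C[...,0]>450)&(C[...,0]<800)&(C[...,1]>-220)&(C[...,1]<130)&(C[...,2]>25)
        k,l,st,ce=cv2.connectedComponentsWithStats(m.astype(np.uint8))
        for i in np.argsort(-st[1:,4])[:3]+1:
            if st[i,4]<25: continue
            q=C[l==i]; print(c,n,st[i],q.mean(0).round(1),np.percentile(q,[3,97],axis=0).round(0).tolist())
            if q[:,0].mean()<600:
                t=q[q[:,2]>60]; 
                xy=t[:,:2]-t[:,:2].mean(0);u,s,v=np.linalg.svd(xy,full_matrices=False);print('   plane dir',v[0].round(3),s.round(0), 'ends',np.percentile(xy@v[0],[1,99]),t.mean(0).round(1),np.median(t,0).round(1))
    # block top
    m=(C[...,2]>70)&(C[...,2]<80)&(C[...,0]>640)&(C[...,0]<860)&(C[...,1]>-260)&(C[...,1]<150)
    k,l,st,ce=cv2.connectedComponentsWithStats(m.astype(np.uint8));i=1+np.argmax(st[1:,4])
    print('block',st[i],cv2.minAreaRect(C[l==i][:,:2].astype(np.float32)))
E
```

```text
scene blue [ 254  216   61   51 1028] [710.7 -61.7  67.6] [[641.0, -73.0, 39.0], [765.0, -40.0, 81.0]]
scene blue [230 190  19  33 357] [584.  -36.7  68.3] [[579.0, -61.0, 38.0], [588.0, -11.0, 95.0]]
   plane dir [-0.124 -0.992] [241.  18.] ends [-27.56322132  25.17635242] [583.9 -36.5  79.7] [583.9 -37.2  80.2]
scene yellow [ 207  229   62   53 1034] [ 655.6 -140.4   67.5] [[583.0, -152.0, 38.0], [708.0, -120.0, 81.0]]
scene yellow [183 202  23  34 429] [ 526.7 -114.5   67.2] [[522.0, -140.0, 37.0], [530.0, -88.0, 94.0]]
   plane dir [-0.115 -0.993] [257.  19.] ends [-27.47078996  26.31915294] [ 526.6 -114.6   79.6] [ 526.6 -114.8   80. ]
scene green [270 186  59  47 927] [694.1  25.9  67.5] [[626.0, 14.0, 39.0], [748.0, 50.0, 81.0]]
scene green [247 162  18  31 301] [568.1  52.   70. ] [[564.0, 27.0, 38.0], [572.0, 78.0, 95.0]]
   plane dir [-0.111 -0.994] [230.  18.] ends [-27.4442439   26.30338463] [568.   52.2  80.1] [568.2  52.6  80.3]
block [ 277  217  104  110 3293] ((817.8443603515625, -61.0989990234375), (279.818359375, 49.8869514465332), 83.48453521728516)
side blue [267 
[... 356 characters left out ...]
-152.0, 40.0], [694.0, -106.0, 82.0]]
side yellow [242 240  17  37 295] [ 517.5 -117.6   70.1] [[513.0, -140.0, 35.0], [523.0, -90.0, 96.0]]
   plane dir [-0.095 -0.995] [231.  27.] ends [-31.1682534   22.88983997] [ 517.4 -117.6   84.4] [ 517.3 -119.5   89.3]
side green [237 159  55  42 900] [668.9  28.9  67.7] [[615.0, 14.0, 40.0], [736.0, 58.0, 82.0]]
side green [211 181  16  34 219] [558.4  48.5  70.7] [[554.0, 26.0, 37.0], [564.0, 79.0, 96.0]]
   plane dir [0.094 0.996] [214.  23.] ends [-24.02083787  31.27313201] [558.8  49.4  85. ] [558.8  47.4  90.6]
block [ 295  135   91   85 1945] ((810.9219360351562, -60.297393798828125), (281.63995361328125, 51.74311447143555), 83.70011138916016)
```

```bash
cat >> h.py <<'E'
from scipy.spatial.transform import Rotation as Ro
th=-0.114
ex=np.array([np.cos(th),np.sin(th),0]);ey=np.array([-np.sin(th),np.cos(th),0])
BL=np.array([579.5,-36.5,0]);YL=np.array([522.,-115.5,0])
def quat(s):
    z=s*ey;y=np.array([0,0,-1.]);return Ro.from_matrix(np.stack([np.cross(y,z),y,z],1)).as_quat()
def pt(L,dx,tip,dy=0): return L+ex*dx+ey*dy+np.array([0,0,tip+25])
E
python3 - <<'E'
from h import *
import cv2
print(Ro.from_quat(robot.get_state()['tool_rot']).as_matrix().round(2).tolist())
for s in(1,-1):
    print(s,robot.ik(pt(BL,29.5,170),quat(s)))
robot.grip(0.0,5)
js={s:robot.ik(pt(BL,29.5,170),quat(s)) for s in(1,-1)}
q0=robot.get_state()['q']
s=min((k for k in js if js[k] is not None),key=lambda k:np.abs(np.array(js[k])-q0).max())
print('use',s); robot.goto(pt(BL,29.5,170),quat(s))
st=robot.get_state();print(st['time'],st['position'],st['opening'],pt(BL,29.5,170))
for c in('scene','side','wrist'):
    p,d=robot.camera(c);cv2.imwrite(f'pics/{c}1.png',p[:,:,::-1])
E
```

```text
[[0.93, -0.0, 0.37], [-0.37, 0.0, 0.93], [-0.0, -1.0, 0.0]]
1 [-1.07179639e-01 -7.48097282e-03  1.64883832e+00 -4.44089210e-16
  1.50023530e+00 -1.56397597e+00]
-1 [-0.10717964 -0.00748097  1.64883832  0.          1.5002353   1.57761669]
use 1
4.825 [608.9032521  -39.24436158 195.03531225] 0.0027089167348856844 [608.80851651 -39.85572047 195.        ]
```

```bash
cd pics; python3 -c "
import cv2
a=cv2.imread('scene1.png')[120:340,120:400];b=cv2.imread('side1.png')[90:310,150:430]
cv2.imwrite('m1.png',cv2.resize(cv2.vconcat([a,b])if 0 else cv2.hconcat([a,b]),(800,314)))"
```

```text
(no output)
```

View pics/m1.png

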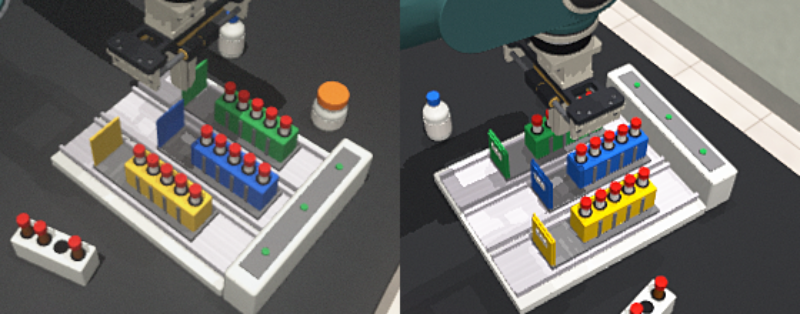

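View pics/wrist1.png

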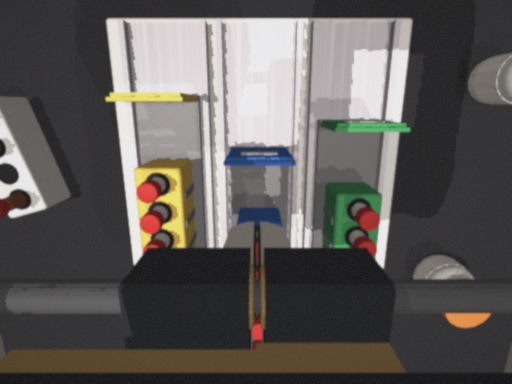

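The views show the closed fingers above the gap, between the blue lip at wrist (258,155) and the blue rack. Before descending I'll check the clearance under the black carriage blocks using wrist depth.

```bash
python3 - <<'E'
from h import *
p,d=robot.camera('wrist');P=robot.camera_params('wrist');K=P['intrinsics'];H=P['hand_eye']
v,u=np.mgrid[:384,:512]
q=np.stack([(u-K[0,2])/K[0,0]*d,-(v-K[1,2])/K[1,1]*d,-d],-1)@H[:3,:3].T+H[:3,3]
for uv in [(180,260),(180,310),(330,260),(230,245),(285,245),(257,215),(240,235),(275,235),(60,300),(257,157),(150,97)]: print(uv,q[uv[1],uv[0]].round(1))
s=robot.get_state();R=Ro.from_quat(s['tool_rot']).as_matrix()
W=q@R.T+s['position']
import cv2
hsv=cv2.cvtColor(p,cv2.COLOR_RGB2HSV)
for n,(a,b),L in (('blue',(105,125),BL),('yellow',(20,32),YL)):
    m=(hsv[...,0]>=a)&(hsv[...,0]<=b)&(hsv[...,1]>110)&(W[...,2]>85)&(W[...,2]<102)&(np.abs((W-L)@ex)<25)
    print(n,m.sum(),np.median(W[m],0).round(1),[np.percentile((W[m]-L)@e,[3,50,97]).round(1) for e in(ex,ey)])
E
```

```text
(180, 260) [-36.9 -71.  -19. ]
(180, 310) [-31.7 -83.2 -16.4]
(330, 260) [-36.9 -71.   17.5]
(230, 245) [-10.1  -4.9 -12.9]
(285, 245) [-10.4  -5.6  12.8]
(257, 215) [ 24.3 133.2  -0.2]
(240, 235) [ -73.3 -140.6   -0.3]
(275, 235) [-10.9   5.1   8.7]
(60, 300) [-29.  -75.7 -46.5]
(257, 157) [-34.  103.9  -0.3]
(150, 97) [-78.9  99.7 -78.5]
blue 607 [577.3 -34.1  92.2] [array([-5.1, -2.2,  0.4]), array([-22.5,   2.4,  26.7])]
yellow 546 [ 521.  -113.3   94.1] [array([-3.5, -1.2,  0.9]), array([-23.7,   2.1,  29.2])]
```

```bash
python3 - <<'E'
from h import *
import cv2
st=robot.get_state();print(st['wrist_force'].round(1))
print('desc',robot.line_to(pt(BL,29.5,57),speed=80,f_stop=8))
print(robot.get_state()['position'],robot.get_state()['wrist_force'].round(1))
r=robot.line_to(pt(BL,8,57),speed=30,f_stop=6)
st=robot.get_state();print('pull1',r,(st['position']-BL)@ex,st['wrist_force'].round(1),st['time'])
p,d=robot.camera('side');cv2.imwrite('pics/side2.png',cv2.resize(p[90:310,150:430,::-1],(700,550)))
E
```

```text
[-1.3 -0.3 -0.3]
desc False
[609.03653534 -39.8831566   82.52108605] [-0.7 -0.1  0.1]
pull1 False 8.010510480403678 [ 0.  -0.6  0.1] 7.4583
```

View pics/side2.png

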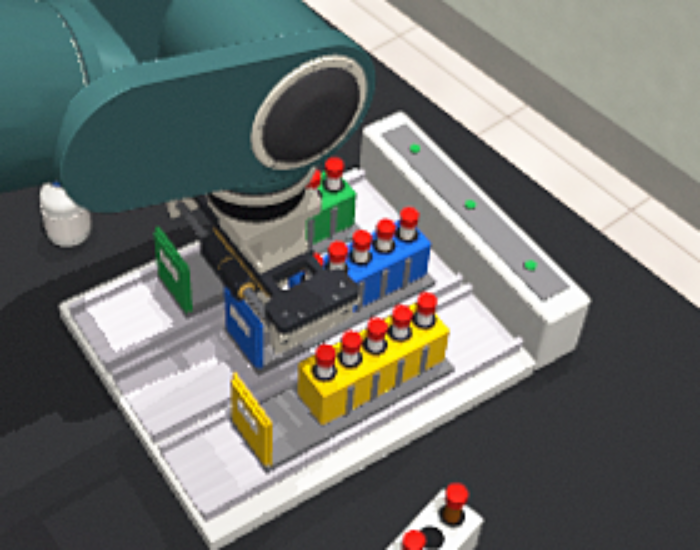

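The fingers are inside the gap, right behind the blue lip, and nothing else is touched. Next I'll pull to the stop.

```bash
python3 - <<'E'
from h import *
r=robot.line_to(pt(BL,-150,57),speed=60,f_stop=18)
st=robot.get_state();print('pull',r,(st['position']-BL)@ex,st['wrist_force'].round(1),st['time'])
E
```

```text
pull True -92.1216020058351 [12.4 -1.6 -6.8] 9.1167
```

```bash
python3 - <<'E'
from h import *
import cv2
robot.hold(0.3)
st=robot.get_state();x=(st['position']-BL)@ex;print(x,st['wrist_force'].round(1))
r=robot.line_to(pt(BL,x-12,57),speed=20,f_stop=25)
st=robot.get_state();print('pull',r,(st['position']-BL)@ex,st['wrist_force'].round(1),st['time'])
robot.hold(0.3)
st=robot.get_state();print((st['position']-BL)@ex,st['wrist_force'].round(1),st['time'])
p,d=robot.camera('side');cv2.imwrite('pics/side3.png',cv2.resize(p[90:310,150:430,::-1],(700,550)))
E
```

```text
-92.11112086306323 [ 7.5 -0.4 -0.6]
pull True -92.03963632004478 [ 6.2 -0.1 -0.7] 9.675
-92.02487076276866 [2.6 0.9 1.1] 9.975
```

View pics/side3.png

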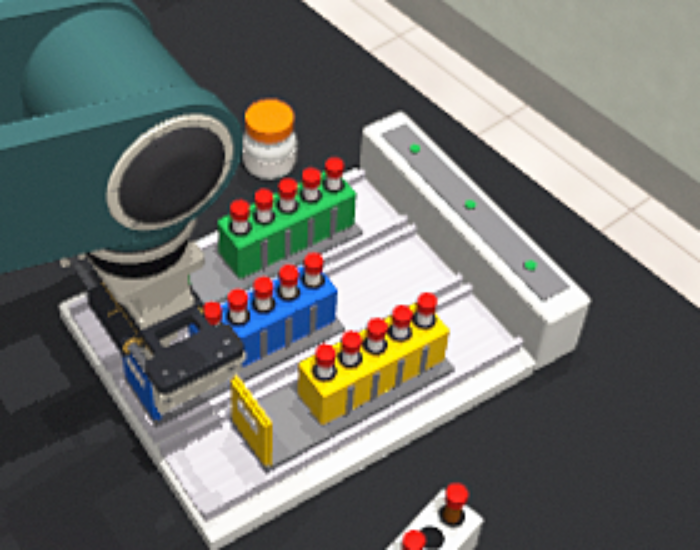

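The blue lip is now at the bed's front edge, and any further pull hits a force spike with no motion, so it is at its stop. Now the yellow carrier.

```bash
python3 - <<'E'
from h import *
import cv2
def S(t,L):
    st=robot.get_state();print(t,((st['position']-L)@ex).round(1),st['position'].round(0),st['wrist_force'].round(1),round(st['time'],2))
x=-92
print(robot.line_to(pt(BL,x+15,57),speed=40,f_stop=20))
print(robot.line_to(pt(BL,x+15,140),speed=100)); S('up',BL)
p,d=robot.camera('scene');cv2.imwrite('pics/scene4.png',cv2.resize(p[120:340,120:400,::-1],(700,550)))
# blue lip rear measure
C=cloud('scene',d);hsv=cv2.cvtColor(p,cv2.COLOR_RGB2HSV)
for n,(a,b) in dict(blue=(105,125),yellow=(20,32),green=(50,80)).items():
    m=(hsv[...,0]>=a)&(hsv[...,0]<=b)&(hsv[...,1]>110)&(hsv[...,2]>40)&(C[...,2]>25)&(C[...,2]<110)&(C[...,0]>430)&(C[...,0]<800)&(C[...,1]>-220)&(C[...,1]<130)
    k,l,st,ce=cv2.connectedComponentsWithStats(m.astype(np.uint8))
    for i in range(1,k):
        if st[i,4]>60: print(n,st[i,4],np.median(C[l==i],0).round(1))
robot.line_to(pt(YL,-38,140),speed=150);S('over',YL)
E
```

```text
False
False
up -77.3 [503. -28. 164.] [-0.7 -0.2 -0.8] 11.53
blue 391 [481.  -24.7  67.6]
blue 926 [613.9 -51.6  72.3]
yellow 438 [ 526.8 -114.4   68.4]
yellow 1035 [ 660.1 -141.8   74.6]
green 329 [568.   51.8  68.3]
green 891 [694.   23.9  75.1]
over -38.0 [ 484. -111.  165.] [ 1.3 -0.5 -0.2] 12.29
```

View pics/scene4.png

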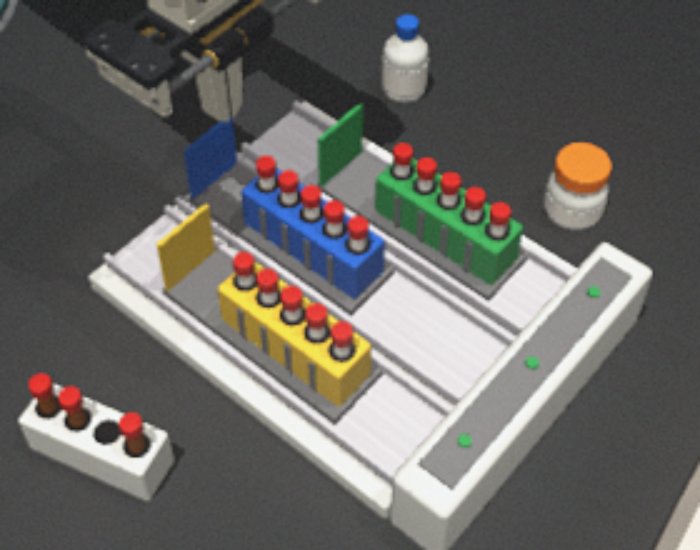

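Blue moved 104 mm out, while yellow and green are unchanged. The spare rack, bottle and jar are untouched.

```bash
python3 - <<'E'
from h import *
import cv2
def S(t,L=YL):
    st=robot.get_state();x=(st['position']-L)@ex;print(t,x.round(1),st['wrist_force'].round(1),round(st['time'],2));return x
print(robot.line_to(pt(YL,-38,57),speed=80,f_stop=8));S('down')
print(robot.line_to(pt(YL,-6,57),speed=40,f_stop=12));S('touch')
print(robot.line_to(pt(YL,100,57),speed=50,f_stop=18));x=S('push')
robot.hold(0.2)
print(robot.line_to(pt(YL,x+12,57),speed=20,f_stop=25));x=S('push2');robot.hold(.3);S('held')
p,d=robot.camera('side');cv2.imwrite('pics/side5.png',cv2.resize(p[90:310,150:430,::-1],(700,550)))
E
```

```text
False
down -37.7 [0.  0.6 0.8] 13.47
False
touch -6.0 [-0.5 -0.6  0.3] 14.43
True
push 51.8 [-7.2  0.1  6. ] 15.63
True
push2 51.7 [-0.1 -0.3  0.1] 16.12
held 51.4 [-0.5  0.1  0.4] 16.42
```

View pics/side5.png

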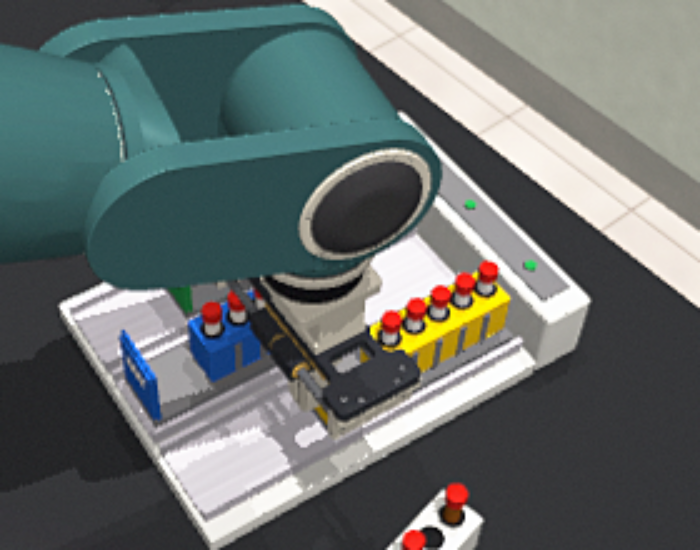

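```bash
python3 - <<'E'
from h import *
import cv2
robot.line_to(pt(YL,35,57),speed=50)
robot.line_to(pt(YL,35,150),speed=120)
robot.line_to(pt(YL,-60,190),speed=150)
ims=[]
for c in('scene','side'):
    p,d=robot.camera(c);ims.append(p[90:340,120:420,::-1])
    C=cloud(c,d);hsv=cv2.cvtColor(p,cv2.COLOR_RGB2HSV)
    for n,(a,b) in dict(blue=(105,125),yellow=(20,32),green=(50,80)).items():
        m=(hsv[...,0]>=a)&(hsv[...,0]<=b)&(hsv[...,1]>110)&(hsv[...,2]>40)&(C[...,2]>25)&(C[...,2]<110)&(C[...,0]>430)&(C[...,0]<800)&(C[...,1]>-220)&(C[...,1]<130)
        k,l,st,ce=cv2.connectedComponentsWithStats(m.astype(np.uint8))
        for i in range(1,k):
            if st[i,4]>60: print(c,n,st[i,4],np.median(C[l==i],0).round(1),(np.median(C[l==i],0)@ex).round(1))
cv2.imwrite('pics/m6.png',cv2.resize(cv2.hconcat(ims),(800,333)))
print(robot.get_state()['time'],robot.get_state()['wrist_force'])
E
```

```text
scene blue 401 [481.1 -23.9  68.4] 480.7
scene blue 929 [614.1 -51.5  72.8] 615.9
scene yellow 419 [ 590.5 -121.9   68.6] 600.5
scene yellow 1120 [ 722.7 -149.    76.1] 734.9
scene green 325 [568.   50.8  69.5] 558.6
scene green 883 [694.1  24.3  75.3] 686.9
side blue 363 [628.7 -57.   76.9] 631.1
side blue 241 [471.4 -29.5  74.5] 471.7
side yellow 952 [ 682.5 -147.2   75. ] 694.8
side yellow 325 [ 580.9 -124.6   69.9] 591.3
side green 822 [672.5  25.   74.3] 665.3
18.8 [-0.1240368  -0.68522134 -0.06064996]
```

View pics/m6.png

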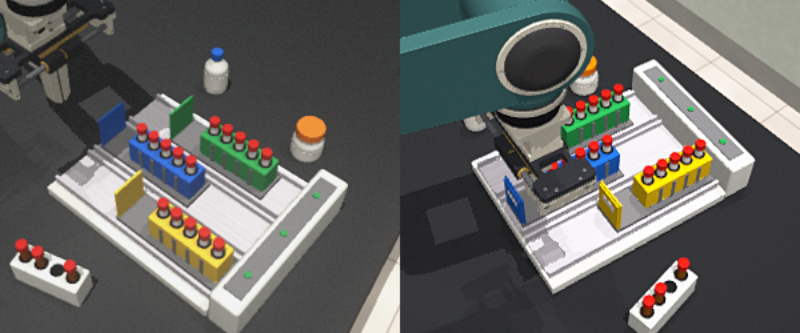

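The lips are 119.8 mm (scene) and 119.6 mm (side) apart along the lanes, against the 120 mm stroke. So both carriers are at their stops, and green and the loose things haven't moved.

```bash
python3 -c "
from workcell import robot
print(robot.hand_in(),robot.get_state()['time'])"
```

```text
the job is handed in; nothing more can be done
the job is handed in; nothing more can be done
```

The job is handed in: blue is drawn fully out and yellow is pushed fully home, finished at about 19 s of the 43 s allowed.

- **Blue:** I lowered the closed fingers into the gap behind the blue lip and pulled until it hit its outer stop. It moved about 104 mm, and a second pull gave a force spike with no motion.
- **Yellow:** I pushed the front of the yellow lip until it hit its inner stop. It moved about 64 mm, and a second push gave the same spike with no motion.

In the last pictures, the blue and yellow lips stand 119.6 to 119.8 mm apart along the lanes, which matches the 120 mm stroke with one out and one home. The green lip read the same in the scene camera as at the start, within about 1 mm. By eye, the bottle, jar and spare rack look unmoved and upright; I didn't measure them. The gripper was clear of everything, at close to zero force.

Early on, the networks' lip points disagreed between the two cameras by up to about 14 mm, so I used the depth data instead. No check failed.

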